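Load the cake tray and latch it

ROBOT

A 7-joint arm with a two-finger parallel gripper is mounted at the origin on the work surface. World frame = base frame: x ahead of the robot, y to its left, z up, the work surface at z = 0. Lengths are in m, angles in rad, forces in N, time in s.
With the tool pointing down it reaches from about 0.425 to 0.875 m from the base axis. Payload 4.7 kg.
Tool frame: the origin (TCP) lies midway between the tips of the shut fingers; the grasp point (between the pads) lies 19 mm behind it; z points along the fingers, y is the line along which they close (so a half turn about z gives the same grasp; the last joint's range is limited). The gripper opens to 87 mm and grips with 3 to 60 N. Pads are 19 mm wide; open, the fingers measure 117 mm over their backs; the gripper's body (75 mm by 190 mm) begins 51 mm behind the grasp point.
Start: joints at [-1.277, 0.321, -0.07, 1.45, 0.023, 1.371, -0.057], TCP at [0.18, 0.625, 0.223] pointing down, gripper open.
Joint ranges: [-2.86, 2.86], [-0.3, 2.09], [-1.38, 1.24], [0.06, 2.45], [-1.56, 4.7], [0.09, 2.05], [-2.69, 2.69]. Speed limits (rad/s): [2.57, 2.57, 3.14, 3.14, 3.14, 3.14, 3.14].

INTERFACE

Orientations are given as a rotation vector (axis times angle).
In Python, from bench import ctrl gives the robot as it stands.
- The arm moves only by the tool pendant, called after "Call:" by a JSON object that holds its "method" and its "body", one argument or row to a line. Schema: {"type":"object","properties":{"steps":{"type":"array","items":{"type":"array","items":{"type":"array","items":{"type":"number"},"minItems":5,"maxItems":5},"minItems":1,"maxItems":20},"minItems":1,"maxItems":1},"grip_n":{"type":"number"},"only":{"type":"string"},"quiet":{"type":"boolean"},"lines":{"type":"string"}},"required":["steps"],"additionalProperties":false}. steps is a list that holds a single list of rows (three levels of brackets), with 1 to 20 rows, each of 5 numbers: dx, dy, dz in units of 50 mm, then a turn about the tool's z in units of 0.1 rad, then the opening from 0.0 (shut) to 1.0 (fully open); each row is the pose to reach, as a shift and turn from the pose commanded when the call began, along the tool's axes at that moment; what a row does not reach only later rows make up. A row lasts 1/10 s, in which the tool goes at most 0.05 m and 0.15 rad, less where a joint would pass 70% of its speed; a pose out of reach is approached as far as the arm can. The fingers move at their own pace and stop on an object; grip_n is the grip in N (left out, the last holds). Time passes only in rows, so rows that do not move let the fingers close. The tool returns the time, the measured TCP pose, the force, the opening and the grip force at its end. only (a regular expression) keeps the lines of the reply that match it, lines (a string "A,B") keeps lines A to B, and quiet returns only ok. Input that does not fit is refused with a message, and nothing moves.
- ctrl.get_state(): the state, without advancing time (a new reading comes with each control period).
- ctrl.get_image(name): name is "scene" or "top" or "wrist"; returns the picture (384x512x3 uint8, red, green, blue); there is no depth.
- ctrl.camera_model(name): a dict with "vertical_fov" (degrees; the focal length in pixels is half the picture's height over the tangent of half this angle, whatever the lens; pixels are square), "cx", "cy" (the principal point, pixels), "rvec" (rotation vector, rad) and "tvec" (3), from world to camera coordinates, as OpenCV has them; the wrist camera has in their place "hand_eye" (4x4, takes a point from camera to tool coordinates, whose origin is the TCP and whose axes are the flange's). Camera axes: x right, y down, z forward; pixel columns grow to the right and rows downward; lengths in m; the calibration is good to about 2 mm. A picture is of the moment at which its call begins: read the wrist's pose just before it. camera_model takes no time and is no camera call.
- ctrl.close_job(): hands the job in; it is judged then, once.
The state is a dict: "time": time; "joint_positions": joint angles; "qd": joint speeds; "joint_torque": joint torques, N m; "position": TCP position; "tool_rot": TCP orientation; "ft_force": force on the tool from outside, world axes, zero at the start; "torque": the same for the moment, N m; "grip_width": opening from 0.0 (shut) to 1.0 (fully open); "grip_force": force on a finger pad.
Only numpy, scipy, OpenCV 4.12 (cv2) and the standard library are available. Lean on these libraries where they do the work, as an engineer would, in place of code of your own. Each camera call takes 0.05 s, during which the arm holds its last target. There are 200 camera calls.

TASK

Get the cakes ready to carry. Lay the wooden spatula that is in the bamboo tray flat on the bamboo board to the left, swing the tray's latch bar over its hump to fully open, push every cake (there are three or four, each in a paper mould) up the ramp and over the lip until it sits flat on the tray floor, then swing the bar back across the mouth over the hump of its hinge until it drops home. The cakes are soft: slide them upright along the surface, never lift or tip them, and leave the jam jar where it stands.

Things in the scene. Friction and masses are not known exactly. Their poses are not given: they have to be found in the camera images.
- tray: fixed bamboo tray for 2 by 2 cakes. Origin under the middle of its floor, at table height; x, y along its sides. Floor inside: x -103 to 103, y -107.5 to 107.5 mm, its top 6 mm above the table. Rims 10 mm thick, 30 mm high on the +y, +x and -x sides. The open mouth is on the -y side
- tray_lip (a point): middle of the top of the lip at the tray's mouth (tray x 0, y -113.5 mm): 12 mm thick, 206 mm wide, 14 mm above the table. Outside it a ramp of that width rises evenly from the table at tray y = -190 mm to the lip's top
- latch_pin (a point): point on the latch bar's steel pin where the bar turns, tray x 125, y -117 mm, 31 mm above the table. The pin leans about 18 degrees: its axis, upwards, is (0.22, 0.217, 0.951) in the tray's frame. The bar is 14 mm wide, 130 mm long; closed, it lies level, underside 24 mm and top 38 mm above the table
- latch (a joint): angle of the latch bar about its leaning pin. 0: closed (so at the start), along the mouth towards tray -x, down at its stop; positive swings the free end up and out over the ramp (-x to -y), anticlockwise from above; 1.75: fully open. Its end climbs 11 mm to a crest at 0.8 rad (under 2 N sideways at the knob); past the crest, either way, it sinks and swings on by its own weight to the end
- latch_knob (a point): point on the axis of the bar's upright wooden knob, 120 mm from the pin, 71 mm above the table when closed: a cylinder 20 mm across, 55 mm tall, from 33 mm below to 22 mm above this point. It can be pushed sideways or pinched from above; it rises, sinks and leans (up to 27 degrees) with the bar
- cake1: small cake in a round brown paper mould: a cylinder 90 mm across, 45 mm high, 0.15 to 0.29 kg, too wide to grip, so it is pushed; slides easily (friction about 0.35). Origin: centre of its underside, z up, yaw of no meaning. Three or four of the four cakes are present
- cake2: small cake in a round brown paper mould: a cylinder 90 mm across, 45 mm high, 0.15 to 0.29 kg, too wide to grip, so it is pushed; slides easily (friction about 0.35). Origin: centre of its underside, z up, yaw of no meaning. Three or four of the four cakes are present
- cake3: small cake in a round brown paper mould: a cylinder 90 mm across, 45 mm high, 0.15 to 0.29 kg, too wide to grip, so it is pushed; slides easily (friction about 0.35). Origin: centre of its underside, z up, yaw of no meaning. Three or four of the four cakes are present
- cake4: small cake in a round brown paper mould: a cylinder 90 mm across, 45 mm high, 0.15 to 0.29 kg, too wide to grip, so it is pushed; slides easily (friction about 0.35). Origin: centre of its underside, z up, yaw of no meaning. Three or four of the four cakes are present
- spatula: loose wooden spatula, 50 g, at the start lying on the tray floor about along the tray's y. Origin: underside, near its centre of mass, on the middle line of the handle; x runs along it to the blade. Handle 16 mm wide and 12 mm thick, from x -100 to 30 mm; blade 45 mm wide and 5 mm thick, from x 30 to 85 mm
- board: fixed bamboo board left of the tray, 240 mm (x) by 130 mm (y), 14 mm thick. Origin: centre of its underside; its x is the long side
- jam_jar: bystander: glass jar 64 mm across, 60 mm high; origin under its centre

How it is judged:
By the outcome, as a careful person would: the job done as asked, in the order asked, and still so for the second after the job is handed in, with the robot touching nothing.
Of cake1, cake2, cake3, cake4 only 3 to 4 are there at a start; the rules pass over those that are not, and their reading is None.
At some moment in a run one of cake1, cake2, cake3, cake4 may be knocked a few centimetres aside while the robot is not near it.
Once in a run the grip may slacken for a moment while it holds something.
It also fails if it takes over 210 s, if anything falls off the work surface, if the arm or the gripper's body presses on something with over 40 N, if the wrist force passes 120 N, or if a joint passes its speed limit or range.

## Working session

There is one attempt and no reset: what is moved stays moved. The work goes in short steps, Python scripts to look and compute and a tool call to move; the robot and the scene stay as the last step left them, time stands still between calls to the robot, and variables do not carry over. Pictures are saved under pics/ and viewed, at most 18 in all, crops included, and the job is handed in when it is done.

```bash
ls; mkdir -p pics
```

Run:
```python
from bench import ctrl
import cv2,numpy as np
s=ctrl.get_state();print(s)
for n in("scene","top","wrist"):
    print(n,ctrl.camera_model(n))
ims=[ctrl.get_image(n) for n in("scene","top")]
cv2.imwrite("pics/top0.png",cv2.resize(ims[1],(800,600),interpolation=cv2.INTER_CUBIC)[:,:,::-1])
cv2.imwrite("pics/scene0.png",cv2.resize(ims[0],(800,600),interpolation=cv2.INTER_CUBIC)[:,:,::-1])
```

```text
bench.py
pics
{'time': 0.0, 'joint_positions': array([-1.27688645,  0.32184644, -0.07007633,  1.45162971,  0.02260595,
        1.37076608, -0.05692405]), 'qd': array([ 0.00010657,  0.00089237, -0.00124305,  0.00134757, -0.00062685,
       -0.00140045,  0.00033571]), 'joint_torque': array([ 5.48675098e-05, -4.91282129e+01, -4.03876947e-01, -3.12531924e+01,
       -6.39395602e-02,  4.35991294e-02,  1.74133506e-04]), 'position': array([0.17942218, 0.62420242, 0.22146894]), 'tool_rot': array([-4.38071667e-01, -3.11073909e+00,  2.91523384e-03]), 'ft_force': array([-0.45355977,  0.25975057,  0.53013103]), 'torque': array([-0.05859022, -0.00407836,  0.09325777]), 'grip_force': 0.0, 'grip_width': 1.0001943829588342}
scene {'vertical_fov': 48.84801515153203, 'cx': 258.6345568921329, 'cy': 188.76587276564044, 'rvec': array([ 1.97783275,  1.55979157, -0.58951856]), 'tvec': array([-0.18808922, -0.38627367,  1.53998127])}
top {'vertical_fov': 43.46545606728413, 'cx': 257.04867244903613, 'cy': 195.7992302337014, 'rvec': array([ 2.1016205 , -2.12276591,  0.23325509]), 'tvec': array([0.04501275, 0.62449598, 1.13866065])}
wrist {'vertical_fov': 60.56056375451777, 'cx': 247.72907473000845, 'cy': 193.6881148789799, 'hand_eye': array([[ 1.18459158e-03, -9.67306894e-01, -2.53605933e-01,
         6.95883961e-02],
       [ 9.99999292e-01,  1.11659780e-03,  4.12048671e-04,
        -1.97207941e-04],
       [-1.15401692e-04, -2.53606241e-01,  9.67307532e-01,
        -1.62816480e-01],
       [ 0.00000000e+00,  0.00000000e+00,  0.00000000e+00,
         1.00000000e+00]])}
```
View pics/top0.png

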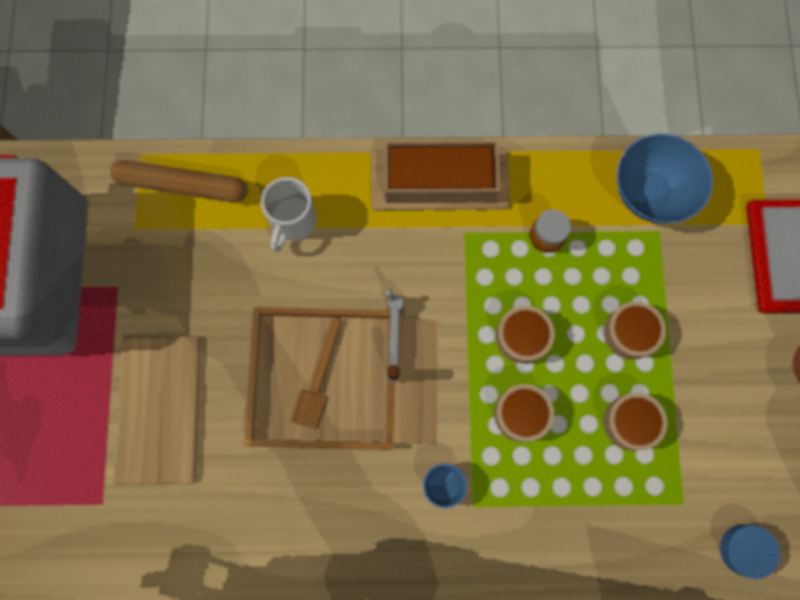

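View pics/scene0.png

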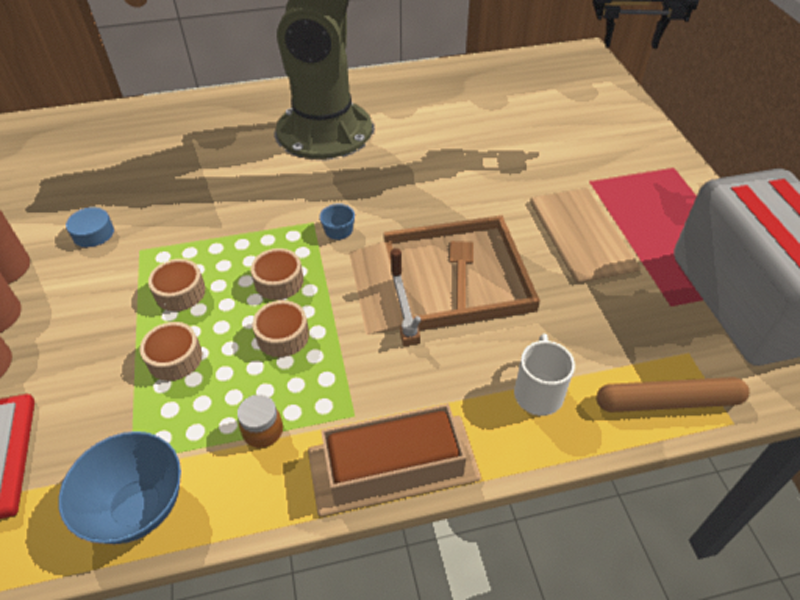

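The top view shows the tray at (320,380), its mouth facing right, the latch pin at (394,297), the knob at (393,372) and the board at (157,410). There are four cakes at (526,332), (525,412), (637,328) and (637,420). The jar is at (550,230). I'll zoom in on the tray in both views.

Create h.py:
```python
from bench import ctrl
import cv2,numpy as np
from scipy.spatial.transform import Rotation as R
def cam(n):
    m=ctrl.camera_model(n); f=192/np.tan(np.radians(m["vertical_fov"])/2)
    K=np.array([[f,0,m["cx"]],[0,f,m["cy"]],[0,0,1]])
    if n=="wrist":
        s=ctrl.get_state(); T=np.eye(4);T[:3,:3]=R.from_rotvec(s["tool_rot"]).as_matrix();T[:3,3]=s["position"]
        M=np.linalg.inv(T@m["hand_eye"]); return K,M[:3,:3],M[:3,3]
    return K,R.from_rotvec(m["rvec"]).as_matrix(),m["tvec"]
def proj(c,P):
    K,r,t=c; q=(np.atleast_2d(P)@r.T+t)@K.T; return q[:,:2]/q[:,2:]
def ray(c,uv,z):
    K,r,t=c; uv=np.atleast_2d(uv); d=np.c_[uv,np.ones(len(uv))]@np.linalg.inv(K).T@r; o=-r.T@t
    return o+d*((z-o[2])/d[:,2:])
def tri(c1,u1,c2,u2):
    P=[c[0]@np.c_[c[1],c[2]] for c in(c1,c2)]
    X=cv2.triangulatePoints(P[0],P[1],np.array(u1,float).reshape(2,1),np.array(u2,float).reshape(2,1)).ravel();return X[:3]/X[3]
def tool(p): # world displacement needed to point p in tool axes
    s=ctrl.get_state();return R.from_rotvec(s["tool_rot"]).inv().apply(np.array(p)-s["position"])
def save(im,name,box=None,k=1):
    if box: im=im[box[1]:box[3],box[0]:box[2]]
    cv2.imwrite("pics/"+name,cv2.resize(im,None,fx=k,fy=k,interpolation=cv2.INTER_CUBIC)[:,:,::-1])
```

Run:
```python
from h import *
t=ctrl.get_image("top");s=ctrl.get_image("scene");np.savez("im0.npz",t=t,s=s)
save(t,"t1.png",(70,185,290,300),3.6)
save(s,"s1.png",(215,115,415,230),4)
ct,cs=cam("top"),cam("scene")
F=1.5625
for a,b in [((526,332),(281,321)),((525,412),(277,262)),((637,328),(172,342)),((637,420),(177,276)),((551,225),(260,410)),((393,372),(396,255))]:
    X=tri(ct,np.array(a)/F,cs,np.array(b)/F);print(X.round(4),(proj(ct,X)-np.array(a)/F).round(1),ray(ct,np.array(a)/F,.045).round(4))
```

```text
[ 0.5853 -0.161   0.0418] [[-0.8 -0.1]] [[ 0.5845 -0.1625  0.045 ]]
[ 0.4556 -0.152   0.0515] [[-0.8 -0.1]] [[ 0.4559 -0.155   0.045 ]]
[ 0.5894 -0.3401  0.0449] [[-1.2  0. ]] [[ 0.5894 -0.3432  0.045 ]]
[ 0.4415 -0.3295  0.0451] [[-0.9  0. ]] [[ 0.4415 -0.3318  0.045 ]]
[ 0.7613 -0.2084  0.0584] [[-0.5 -0. ]] [[ 0.7657 -0.2126  0.045 ]]
[0.5173 0.0546 0.0806] [[-0.5 -0.1]] [[0.5216 0.0536 0.045 ]]
```

View pics/t1.png

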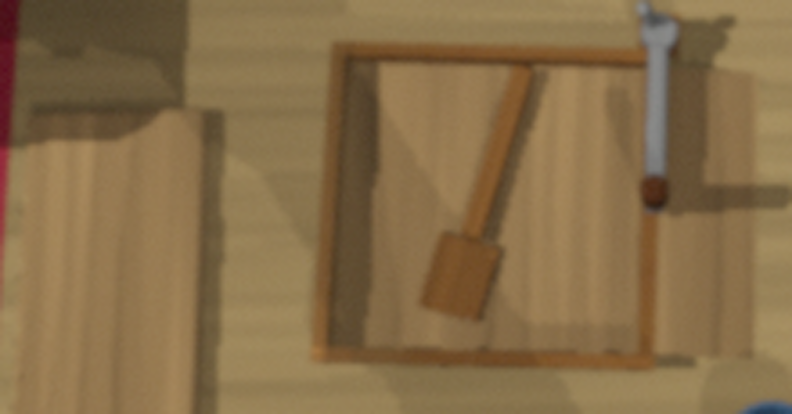

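View pics/s1.png

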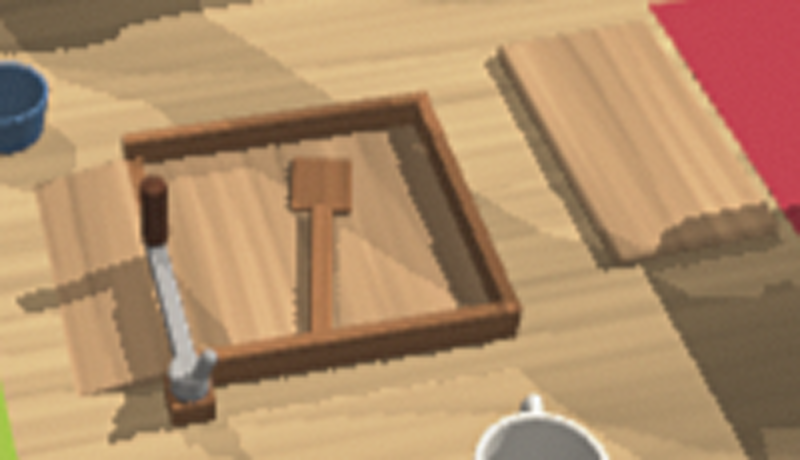

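Create fit.py:
```python
from h import *
from scipy.optimize import least_squares
ct,cs=cam("top"),cam("scene")
T=lambda *a:np.array(a,float)/3.6+[70,185]; T8=lambda *a:np.array(a,float)/1.5625; S=lambda *a:np.array(a,float)/4+[215,115]
def fit(P,t,s,x0):
    P=np.array(P,float)/1e3
    def W(x): 
        q=P.copy();q[:,:2]=P[:,:2]@np.array([[np.cos(x[2]),np.sin(x[2])],[-np.sin(x[2]),np.cos(x[2])]])+x[:2];return q
    f=lambda x:np.r_[(proj(ct,W(x))-t).ravel(),(proj(cs,W(x))-s).ravel()]
    r=least_squares(f,x0,loss="soft_l1"); print(r.x.round(4)); print(f(r.x).reshape(-1,2).round(1).tolist()); return r.x
print("tray");fit([(113,117.5,30),(-113,117.5,30),(-113,-119.5,30),(103,-190,0),(-103,-190,0),(5,-117,93)],
 T((335,44),(314,358),(652,365),(753,76),(750,355),(654,181)),S((519,307),(424,95),(123,137),(83,392),(38,187),(153,181)),[.5,.2,0])
print("board");fit([(120,65,14),(120,-65,14),(-120,-65,14),(-120,65,14)],T8((125,337),(200,337),(195,482),(117,483)),S((780,205),(620,262),(500,43),(640,20)),[.5,.4,0])
print("spat, x blade");fit([(85,22.5,5+6),(85,-22.5,11),(30,22.5,11),(30,-22.5,11)],T((479,320),(421,306),(503,243),(443,230)),S((292,160),(351,157),(292,208),(349,213)),[.5,.2,-1.8+0*3.1])
```

```bash
python3 fit.py
```

```text
tray
[ 0.519   0.1718 -0.0318]
[[-1.9, -1.6], [-1.9, 0.3], [-0.1, 0.4], [0.6, -1.8], [0.5, 0.1], [-0.7, 0.8], [0.7, 0.4], [-0.0, -1.3], [-0.7, -0.9], [-1.7, 1.3], [-1.5, -0.6], [-0.1, 0.5]]
board
[0.472  0.4363 0.0166]
[[-2.5, -1.1], [-0.1, -2.4], [0.2, -0.1], [-2.4, 0.8], [-0.3, 4.7], [-1.8, -1.2], [-2.7, 0.1], [-0.2, -0.8]]
spat, x blade
[ 0.5244  0.1758 -3.4143]
[[0.0, -0.1], [-0.9, -0.9], [-0.6, 0.2], [-0.8, -0.8], [-1.3, -1.0], [-1.1, 0.1], [-1.2, 0.1], [-0.1, -0.8]]
```

Run:
```python
from h import *
s=ctrl.get_state();M=R.from_rotvec(s["tool_rot"]).as_matrix();print(M.round(3))
print("disp",tool([.53,.174,.2]).round(4))
yw=-3.4143; d=np.array([-np.sin(yw),np.cos(yw),0]);b=M.T@d;print("turn",np.arctan2(b[1],b[0])-np.pi/2)
```

```text
[[-0.961  0.276 -0.   ]
 [ 0.276  0.961 -0.001]
 [-0.    -0.001 -1.   ]]
disp [-0.4613 -0.336   0.0223]
turn -3.1486940110319956
```

The rows are not in the units I measure in: shifts go in units of 50 mm and turns go in units of 0.1 rad. I convert before sending: -0.46 m is -9.2, -0.336 m is -6.72.

Call:
{"method": "pendant", "body": {
  "steps": [
    [[-2.2,-1.6,0.1,0,1],[-9.2,-6.72,0.44,0,1],[-9.2,-6.72,0.44,0,1],[-9.2,-6.72,0.44,0,1],[-9.2,-6.72,0.44,0,1],[-9.2,-6.72,0.44,0,1],[-9.2,-6.72,0.44,0,1],[-9.2,-6.72,0.44,0,1],[-9.2,-6.72,0.44,0,1],[-9.2,-6.72,0.44,0,1],[-9.2,-6.72,0.44,0,1],[-9.2,-6.72,0.44,0,1],[-9.2,-6.72,0.44,0,1],[-9.2,-6.72,0.44,0,1],[-9.2,-6.72,0.44,0,1]]
  ]
}}

```text
time: 1.7
position: [0.5279, 0.1766, 0.2004]
tool_rot: [-0.434, -3.111, -0.001]
ft_force: [-0.8, 0.4, 0.4]
grip_width: 0.996
grip_force: 0.0
```

Run:
```python
from h import *
c=cam("wrist");w=ctrl.get_image("wrist");np.savez("w1.npz",w=w,K=c[0],r=c[1],t=c[2])
save(w,"w1.png",None,1.5)
```

```text
(no output)
```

View pics/w1.png

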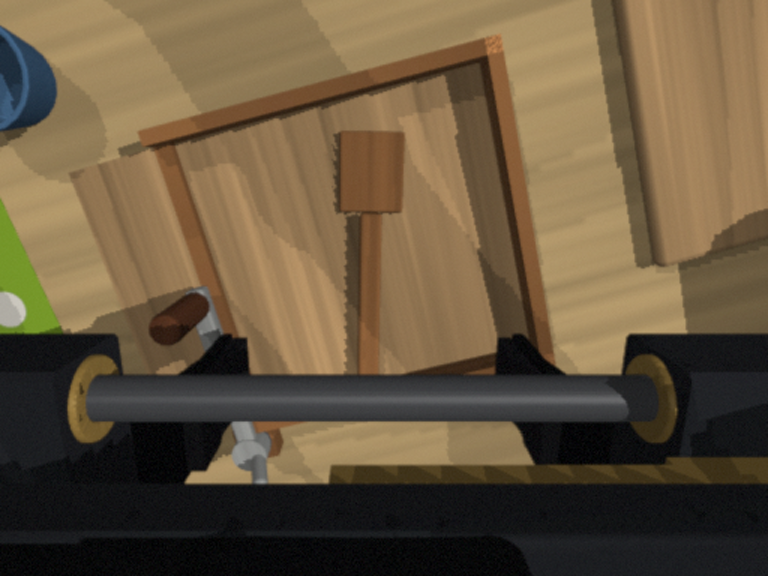

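The wrist view shows the blade at (338-405, 131-213), with the handle straight down the image at column 371. The tray corners are at (500,37) and (140,135), and the ramp foot corner is at (72,174). I'll combine this with the earlier views.

Run:
```python
from h import *
d=np.load("w1.npz");c=(d["K"],d["r"],d["t"]);F=1.5
def g(n,uv,z):
    print(n,ray(c,np.array(uv)/F,z)[:,:2].round(4).tolist())
g("blade",[(338,132),(405,131),(337,211),(402,213)],.011)
g("neck,h",[(372,215),(370,370)],.018)
g("tray -x+y, -x-y",[(500,37),(140,135)],.03)
g("foot",[(72,174)],0)
g("knobtop",[(165,328)],.093)
g("board near-mouth corner",[(658,265)],.0)
th=-.0318;A=np.array([[np.cos(th),-np.sin(th)],[np.sin(th),np.cos(th)]])
for p in [(-113,117.5),(-113,-119.5),(-103,-190),(5,-117)]: print(A@np.array(p)/1e3+[.519,.1718])
ct,cs=cam("top"),cam("scene")
X=tri(c,np.array((372,213))/F,cs,np.array([215+322/4,115+210/4]));print("neck h",X)
X=tri(c,np.array((165,328))/F,cs,np.array([215+153/4,115+181/4]));print("knobtop",X)
```

```text
blade [[0.4361, 0.1788], [0.4479, 0.2229], [0.487, 0.1627], [0.5009, 0.2067]]
neck,h [[0.4957, 0.186], [0.6073, 0.1529]]
tray -x+y, -x-y [[0.4112, 0.2919], [0.4044, 0.0563]]
foot [[0.4108, -0.0134]]
knobtop [[0.518, 0.0553]]
board near-mouth corner [[0.592, 0.3822]]
[0.409793   0.29283339]
[0.40225767 0.05595321]
[ 0.41001109 -0.01482909]
[0.5202775  0.05470018]
neck h [0.49540424 0.18669857 0.00946032]
knobtop [0.51815586 0.05543991 0.09287958]
```

In the tool's units: 0.192 m is 3.84, 0.05 m is 1.

Call:
{"method": "pendant", "body": {
  "steps": [
    [[0,0,1,0,1],[0,0,2,0,0.5],[0,0,3,0,0.5],[0,0,3.5,0,0.5],[0,0,3.7,0,0.5],[0,0,3.84,0,0.5],[0,0,3.84,0,0.5],[0,0,3.84,0,0.5],[0,0,3.84,0,0.2],[0,0,3.84,0,0],[0,0,3.84,0,0],[0,0,3.84,0,0],[0,0,3.84,0,0],[0,0,3.84,0,0],[0,0,3.84,0,0],[0,0,3.84,0,0]]
  ],
  "grip_n": 25
}}

```text
time: 3.35
position: [0.529, 0.1748, 0.0088]
tool_rot: [0.438, 3.111, 0.0]
ft_force: [-1.0, 0.0, 2.8]
grip_width: 0.183
grip_force: 25.0
```

In the tool's units: 0.237 m is 4.74, 0.2 m is 4, -0.3 rad is -3.

Call:
{"method": "pendant", "body": {
  "steps": [
    [[0,0,-0.4,0,0],[0,0,-1.2,0,0],[0,0,-2.2,0,0],[0.6,0.8,-2.2,0,0],[1,1.6,-2.2,0,0],[1.4,2.4,-2.2,-0.8,0],[1.8,3.2,-2.2,-1.6,0],[2.2,4,-2.2,-2.4,0],[2.54,4.74,-2.2,-3,0],[2.54,4.74,-2.2,-3,0],[2.54,4.74,-2.2,-3,0],[2.54,4.74,-2.2,-3,0]]
  ]
}}

```text
time: 4.55
position: [0.473, 0.4359, 0.118]
tool_rot: [-0.029, 3.141, -0.003]
ft_force: [-0.6, 0.1, -0.0]
grip_width: 0.178
grip_force: 2.6
```

Run:
```python
from h import *
t=ctrl.get_image("top");s=ctrl.get_image("scene")
a=cv2.resize(t[170:340,60:260],(400,340));b=cv2.resize(s[80:250,300:500],(400,340));save(np.hstack([a,b]),"p2.png")
```

```text
(no output)
```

View pics/p2.png

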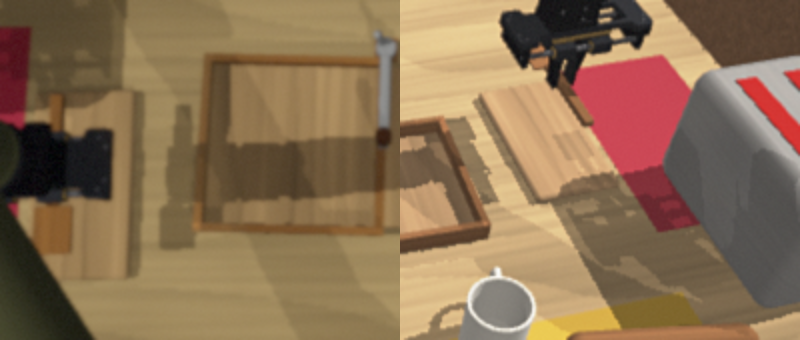

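The spatula is held above the board and is parallel to it. The grip force has dropped, so the slackening may be under way. I'll lower it carefully.

Call:
{"method": "pendant", "body": {
  "steps": [
    [[0,0,0,0,0],[0,0,0,0,0],[0,0,0.6,0,0],[0,0,1.2,0,0],[0,0,1.6,0,0],[0,0,1.76,0,0],[0,0,1.76,0,0]]
  ],
  "grip_n": 25
}}

```text
time: 5.35
position: [0.4718, 0.4368, 0.0295]
tool_rot: [0.031, -3.14, 0.002]
ft_force: [0.2, 0.6, 0.6]
grip_width: 0.18
grip_force: 25.0
```

Call:
{"method": "pendant", "body": {
  "steps": [
    [[0,0,0.08,0,0],[0,0,0.16,0,0],[0,0,0.2,0,0],[0,0,0.2,0,0],[0,0,0.2,0,0]]
  ],
  "grip_n": 25
}}

```text
time: 5.85
position: [0.4724, 0.4378, 0.0209]
tool_rot: [-0.032, 3.141, 0.001]
ft_force: [0.1, 0.3, -0.2]
grip_width: 0.179
grip_force: 25.0
```

In the tool's units: 0.003 m is 0.06, -0.18 m is -3.6.

Call:
{"method": "pendant", "body": {
  "steps": [
    [[0,0,0.04,0,0],[0,0,0.06,0,0],[0,0,0.06,0,0],[0,0,0.06,0,0],[0,0,0.06,0,0.25],[0,0,0.06,0,0.4],[0,0,0.06,0,0.4],[0,0,0.06,0,0.4],[0,0,-0.6,0,0.4],[0,0,-1.6,0,0.4],[0,0,-2.6,0,0.4],[0,0,-3.6,0,0.4],[0,0,-3.6,0,0.4]]
  ]
}}

```text
time: 7.15
position: [0.4757, 0.4407, 0.21]
tool_rot: [-0.031, 3.131, 0.017]
ft_force: [-0.2, 0.7, 0.5]
grip_width: 0.4
grip_force: 0.0
```

Run:
```python
from h import *
c=cam("wrist");w=ctrl.get_image("wrist");t=ctrl.get_image("top")
save(np.hstack([cv2.resize(w,(400,300)),cv2.resize(t[170:340,60:260],(353,300))]),"p3.png")
s=ctrl.get_state();M=R.from_rotvec(s["tool_rot"]).as_matrix();print(M.round(3),s["position"])
a=-.03;A=np.array([[np.cos(a),-np.sin(a)],[np.sin(a),np.cos(a)]]);k=A@[.005,-.117]+[.52,.172];print("knob",k)
# latch direction at closed: bar along tray -x; opening moves end to -y tray
```

```text
[[-1.    -0.02   0.003]
 [-0.02   1.     0.003]
 [-0.003  0.003 -1.   ]] [0.47299068 0.43828871 0.20265496]
knob [0.52148828 0.05490267]
```

View pics/p3.png

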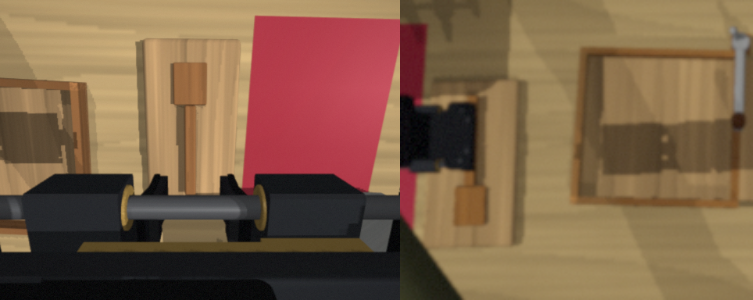

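The spatula lies flat and centred on the board. Next is the latch: I'll go in with the fingers shut, on the tray side of the knob.

Call:
{"method": "pendant", "body": {
  "steps": [
    [[-0.1,-0.8,0,0,0],[-0.86,-6.84,1,0,0],[-0.86,-6.84,1,0,0],[-0.86,-6.84,1,0,0],[-0.86,-6.84,1,0,0],[-0.86,-6.84,1,0,0],[-0.86,-6.84,1,0,0],[-0.86,-6.84,1,0,0],[-0.86,-6.84,1,0,0],[-0.86,-6.84,1,0,0]]
  ]
}}

```text
time: 8.25
position: [0.5213, 0.0979, 0.1496]
tool_rot: [0.034, -3.14, -0.001]
ft_force: [0.1, -0.1, 0.2]
grip_width: 0.007
grip_force: 0.0
```

Call:
{"method": "pendant", "body": {
  "steps": [
    [[0,0,0.6,0,0],[0,0,1.2,0,0],[0,0,1.7,0,0],[0,0,1.84,0,0],[0,0,1.84,0,0],[0,0,1.84,0,0]]
  ]
}}

```text
time: 8.85
position: [0.5229, 0.0977, 0.0596]
tool_rot: [-0.034, 3.14, 0.001]
ft_force: [-1.0, -0.2, -0.3]
grip_width: 0.002
grip_force: 0.0
```

Run:
```python
from h import *
for i in range(3): s=ctrl.get_state();print(s["position"].round(4),s["joint_positions"].round(2));ctrl.get_image("top")
print(R.from_rotvec(s["tool_rot"]).as_matrix().round(3))
```

```text
[0.5229 0.0977 0.0596] [-0.56  0.22  0.36  1.94 -0.09  1.    1.44]
[0.5233 0.0975 0.06  ] [-0.56  0.22  0.36  1.94 -0.09  1.    1.44]
[0.5233 0.0973 0.0601] [-0.56  0.22  0.36  1.94 -0.09  1.    1.44]
[[-1.    -0.021  0.003]
 [-0.021  1.     0.001]
 [-0.003  0.001 -1.   ]]
```

Create latch.py:
```python
from h import *
a=-.03;A=R.from_rotvec([0,0,a]);O=np.array([.52,.172,0])
pin=np.array([.125,-.117,.031]);ax=np.array([.22,.217,.951]);ax/=np.linalg.norm(ax)
def knob(th,h=.071): return O+A.apply(pin+R.from_rotvec(ax*th).apply(np.array([.005,-.117,h])-pin))
if __name__=="__main__":
  s=ctrl.get_state();M=R.from_rotvec(s["tool_rot"]).as_matrix()
  for th in [0,.2,.4,.6,.8,.9,1.0,1.1,1.4,1.75]:
    k=knob(th);u=knob(th+.01)-k;u[2]=0;u/=np.linalg.norm(u);C=k-.024*u;C[2]=s["position"][2]
    print(th,k.round(3),knob(th,.093).round(3),"tool",(M.T@(C-s["position"])).round(3))
```

```bash
python3 latch.py
```

```text
0 [0.521 0.055 0.071] [0.521 0.055 0.093] tool [ 0.003 -0.018 -0.   ]
0.2 [0.525 0.03  0.076] [0.526 0.03  0.098] tool [ 0.005 -0.043 -0.   ]
0.4 [0.533 0.007 0.079] [0.535 0.005 0.101] tool [ 0.002 -0.068 -0.   ]
0.6 [ 0.546 -0.015  0.081] [ 0.549 -0.017  0.102] tool [-0.006 -0.093 -0.   ]
0.8 [ 0.562 -0.034  0.081] [ 0.567 -0.036  0.102] tool [-0.019 -0.115 -0.   ]
0.9 [ 0.572 -0.042  0.08 ] [ 0.577 -0.044  0.102] tool [-0.027 -0.125 -0.   ]
1.0 [ 0.582 -0.049  0.08 ] [ 0.588 -0.051  0.101] tool [-0.036 -0.134 -0.   ]
1.1 [ 0.593 -0.055  0.078] [ 0.6   -0.057  0.099] tool [-0.045 -0.143 -0.   ]
1.4 [ 0.628 -0.067  0.073] [ 0.637 -0.069  0.093] tool [-0.078 -0.162  0.   ]
1.75 [ 0.671 -0.068  0.063] [ 0.681 -0.067  0.082] tool [-0.12  -0.171  0.   ]
```

Call:
{"method": "pendant", "body": {
  "steps": [
    [[0.06,-0.2,0,0,0],[0.06,-0.36,0,0,0],[0.08,-0.6,0,-1,0],[0.1,-0.86,0,-2,0],[0.08,-1.1,-0.04,-3,0],[0.04,-1.36,-0.08,-4,0],[-0.04,-1.62,-0.12,-5,0],[-0.12,-1.86,-0.16,-6,0],[-0.24,-2.08,-0.16,-7,0],[-0.38,-2.3,-0.16,-8,0],[-0.54,-2.5,-0.16,-9,0],[-0.72,-2.68,-0.16,-10,0],[-0.9,-2.86,-0.16,-10,0],[-0.9,-2.86,-0.16,-10,0],[-0.9,-2.86,-0.16,-10,0]]
  ]
}}

```text
time: 10.5
position: [0.5695, -0.0464, 0.0666]
tool_rot: [1.532, -2.743, -0.001]
ft_force: [-0.0, 0.5, -0.1]
grip_width: 0.006
grip_force: 0.0
```

Run:
```python
from h import *
t=ctrl.get_image("top");s=ctrl.get_image("scene")
save(np.hstack([cv2.resize(t[130:300,160:360],(400,340)),cv2.resize(s[80:250,170:370],(400,340))]),"p4.png")
s=ctrl.get_state();print(s["joint_positions"].round(2))
```

```text
[-0.19  0.29  0.25  1.84 -0.08  1.03  2.69]
```

View pics/p4.png

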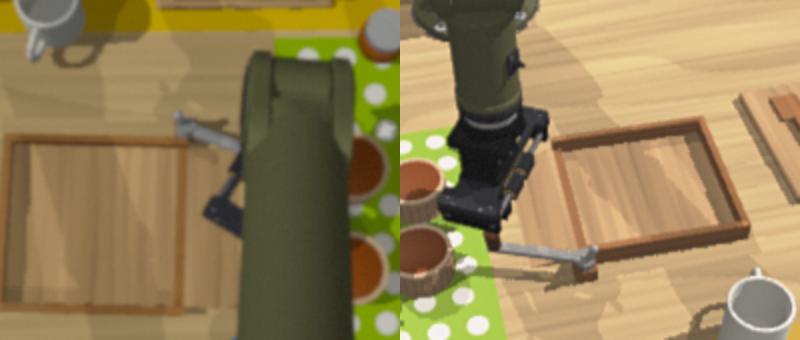

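In the tool's units: -0.07 m is -1.4, -0.03 m is -0.6, 2.6 rad is 26.

Call:
{"method": "pendant", "body": {
  "steps": [
    [[0,0,-0.6,1,0],[0,0,-1.4,2.5,0],[0,0,-2.2,4,0],[0,0,-2.2,5.5,0],[0,0,-2.2,7,0],[0,0,-2.2,8.5,0],[0,0,-2.2,10,0],[0,0,-2.2,11.5,0],[0,0,-2.2,13,0],[0,0,-2.2,14.5,0],[0,0,-2.2,16,0.4],[0,0,-2.2,17.5,0.69],[0,0,-2.2,19,0.69],[0,0,-2.2,20.5,0.69],[0,0,-2.2,22,0.69],[0,0,-2.2,23.5,0.69],[0,0,-2.2,25,0.69],[0,0,-2.2,26,0.69],[0,0,-2.2,26,0.69],[0,0,-2.2,26,0.69]]
  ]
}}

```text
time: 12.6
position: [0.5697, -0.0449, 0.1766]
tool_rot: [-2.227, -2.215, -0.0]
ft_force: [0.7, 0.4, 0.0]
grip_width: 0.682
grip_force: 0.0
```

Create cakes.py:
```python
from h import *
def find(im=None):
    im=ctrl.get_image("top") if im is None else im
    hsv=cv2.cvtColor(im,cv2.COLOR_RGB2HSV)
    m=cv2.inRange(hsv,(3,170,70),(13,255,190)); m=cv2.morphologyEx(m,cv2.MORPH_OPEN,np.ones((3,3)))
    n,l,st,c=cv2.connectedComponentsWithStats(m)
    return [(st[i,4],c[i].round(1),ray(cam("top"),c[i],.045)[0,:2].round(4)) for i in range(1,n) if st[i,4]>250]
if __name__=="__main__":
    for x in find(): print(*x)
```

Run:
```python
from cakes import *
for x in find(np.load("im0.npz")["t"]): print(*x)
print()
for x in find(): print(*x)
s=ctrl.get_state();print(s["joint_positions"].round(2),s["position"]);print(R.from_rotvec(s["tool_rot"]).as_matrix().round(3))
print("hover",tool([.585,-.235,.15]).round(4))
```

```text

415 [407.8 210.4] [ 0.5881 -0.3435]
[-0.42  0.19  0.52  1.73 -0.1   1.24  0.11] [ 0.56981376 -0.04495898  0.17655006]
[[ 0.006  1.    -0.   ]
 [ 1.    -0.006  0.   ]
 [ 0.    -0.    -1.   ]]
hover [-0.19    0.0163  0.0265]
```

Call:
{"method": "pendant", "body": {
  "steps": [
    [[-0.8,0.08,0,0.24,0.69],[-1.6,0.16,0,0.24,0.69],[-2.4,0.22,0,0.24,0.69],[-3.2,0.28,0,0.24,0.69],[-3.8,0.32,0.52,0.24,0.69],[-3.8,0.32,0.52,0.24,0.69],[-3.8,0.32,0.52,0.24,0.69]]
  ]
}}

```text
time: 13.35
position: [0.5836, -0.2358, 0.1497]
tool_rot: [-2.257, -2.183, 0.001]
ft_force: [-0.5, 0.2, 0.0]
grip_width: 0.691
grip_force: 0.0
```

Run:
```python
from h import *
im=np.load("im0.npz")["t"];h=cv2.cvtColor(im,cv2.COLOR_RGB2HSV)
for u,v in[(337,212),(336,264),(408,210),(408,269)]: print(h[v-12:v+13:6,u-12:u+13:6].reshape(-1,3).min(0),h[v-12:v+13:6,u-12:u+13:6].reshape(-1,3).max(0))
t=ctrl.get_image("top");w=ctrl.get_image("wrist");save(np.hstack([cv2.resize(t[120:310,60:460],None,fx=1,fy=1),cv2.resize(w,(253,190))]),"p5.png")
s=ctrl.get_state();print(s["position"]);print(R.from_rotvec(s["tool_rot"]).as_matrix().round(3))
```

```text
[ 12  91 102] [ 30 253 154]
[ 12  77 101] [ 18 245 153]
[12 91 99] [ 26 253 154]
[ 12  91 100] [ 21 246 152]
[ 0.58505937 -0.23387231  0.15091086]
[[ 0.03   1.     0.001]
 [ 1.    -0.03   0.001]
 [ 0.001  0.001 -1.   ]]
```

View pics/p5.png

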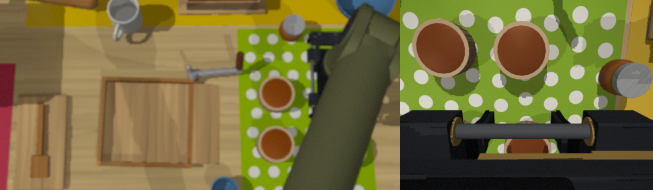

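```bash
sed -i 's/(3,170,70),(13,255,190)/(9,200,80),(16,255,190)/' cakes.py
```

Run:
```python
from cakes import *
for x in find(np.load("im0.npz")["t"]): print(*x)
print()
for x in find(): print(*x)
```

```text
1691 [281.9 106.5] [ 0.8715 -0.0301]
580 [407.8 209.8] [ 0.5895 -0.3436]
582 [336.4 212.6] [ 0.5842 -0.1619]
617 [335.7 263.5] [ 0.4564 -0.1543]
630 [408.4 269.1] [ 0.4407 -0.3334]

1682 [281.7 106.5] [ 0.8715 -0.0296]
573 [336.5 212.5] [ 0.5845 -0.1621]
610 [335.9 263.4] [ 0.4564 -0.1547]
```

Call:
{"method": "pendant", "body": {
  "steps": [
    [[0,0,0.8,0,0.69],[0,0,1.6,0,0.69],[0,0,2.2,0,0.69],[0,0,2.42,0,0.69],[0,0,2.42,0,0.69]]
  ]
}}

```text
time: 14.0
position: [0.584, -0.2341, 0.0287]
tool_rot: [-2.254, -2.185, 0.001]
ft_force: [0.3, 0.3, -0.1]
grip_width: 0.691
grip_force: 0.0
```

In the tool's units: 0.14 m is 2.8, 0.13 m is 2.6.

Call:
{"method": "pendant", "body": {
  "steps": [
    [[0.3,0,0,0,0.69],[0.5,0,0,0,0.69],[0.7,-0.02,0,0,0.69],[0.9,-0.08,0,0,0.69],[1.2,-0.16,0,0,0.69],[1.5,-0.26,0,0,0.69],[1.8,-0.36,0,0,0.69],[2.1,-0.46,0,0,0.69],[2.4,-0.54,0,0,0.69],[2.6,-0.58,0,0,0.69],[2.8,-0.58,0,0,0.69],[3,-0.58,0,0,0.69],[3.2,-0.58,0,0,0.69],[3.4,-0.58,0,0,0.69],[3.6,-0.58,0,0,0.69],[3.8,-0.58,0,0,0.69],[4,-0.58,0,0,0.69],[4,-0.58,0,0,0.69]]
  ]
}}

```text
time: 15.8
position: [0.562, -0.0319, 0.0293]
tool_rot: [-2.254, -2.186, -0.002]
ft_force: [0.3, -0.7, 0.4]
grip_width: 0.692
grip_force: 0.3
```

Run:
```python
from cakes import *
t=ctrl.get_image("top");s=ctrl.get_image("scene")
for x in find(t): print(*x)
save(np.hstack([cv2.resize(t[130:300,160:360],(400,340)),cv2.resize(s[80:250,170:370],(400,340))]),"p6.png")
```

```text
1694 [282.4 106.6] [ 0.8713 -0.0313]
281 [262.8 220.2] [0.5666 0.0247]
544 [336.4 265. ] [ 0.4527 -0.1558]
621 [408.4 269.2] [ 0.4405 -0.3334]
```

View pics/p6.png

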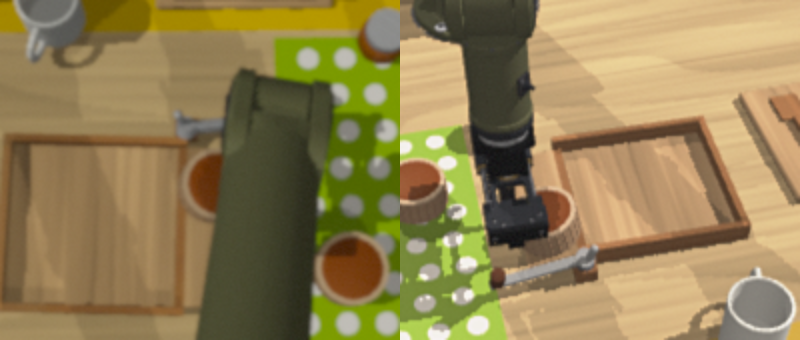

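The cake is on the ramp and in its lane, and the bar is open. I'll keep pushing.

Call:
{"method": "pendant", "body": {
  "steps": [
    [[0.24,0,0,0,0.69],[0.48,0,0,0,0.69],[0.72,0,0,0,0.69],[0.96,0,0,0,0.69],[1.2,0,0,0,0.69],[1.44,0,0,0,0.69],[1.68,0,0,0,0.69],[1.92,0,0,0,0.69],[2.16,0,0,0,0.69],[2.4,0,0,0,0.69],[2.64,0,0,0,0.69],[2.88,0,0,0,0.69],[3.12,0,0,0,0.69],[3.36,0,0,0,0.69],[3.6,0,0,0,0.69],[3.8,0,0,0,0.69],[4,0,0,0,0.69],[4.16,0,0,0,0.69],[4.28,0,0,0,0.69],[4.28,0,0,0,0.69]]
  ]
}}

```text
time: 17.9
position: [0.569, 0.1805, 0.0296]
tool_rot: [-2.256, -2.186, -0.001]
ft_force: [-0.5, -0.3, -0.0]
grip_width: 0.693
grip_force: 0.0
```

Call:
{"method": "pendant", "body": {
  "steps": [
    [[-0.4,0,0,0,0.69],[-0.8,0,0,0,0.69],[-0.8,0,-0.8,0,0.69],[-0.8,0,-1.8,0,0.69],[-0.8,0,-2.4,0,0.69],[-1.8,-0.2,-2.4,0,0.69],[-2.8,-0.6,-2.4,0,0.69],[-3.8,-1,-2.4,0,0.69],[-4.8,-1.4,-2.4,0,0.69],[-5.8,-1.8,-2.4,0,0.69],[-6.8,-2,-2.4,0,0.69],[-7.8,-2,-2.4,0,0.69],[-8.4,-2,-2.4,0,0.69],[-8.4,-2,-2.4,0,0.69],[-8.4,-2,-2.4,0,0.69]]
  ]
}}

```text
time: 19.4
position: [0.4547, -0.2387, 0.1497]
tool_rot: [2.262, 2.18, 0.001]
ft_force: [-0.8, 0.9, 0.3]
grip_width: 0.689
grip_force: 0.0
```

Run:
```python
from cakes import *
t=ctrl.get_image("top");w=ctrl.get_image("wrist")
for x in find(t): print(*x)
save(np.hstack([cv2.resize(t[120:310,60:460],None,fx=1.2,fy=1.2),cv2.resize(w,(304,228))]),"p7.png")
s=ctrl.get_state();print(s["position"]);print(R.from_rotvec(s["tool_rot"]).as_matrix().round(3))
```

```text
1677 [281.7 106.5] [ 0.8714 -0.0294]
353 [408.6 205.8] [ 0.6001 -0.3464]
522 [184.5 218.8] [0.572 0.222]
613 [335.8 263.5] [ 0.4562 -0.1546]
[ 0.45543892 -0.23619259  0.14941953]
[[ 0.032  0.999  0.   ]
 [ 0.999 -0.032  0.001]
 [ 0.001 -0.    -1.   ]]
```

The rows are not in the units I measure in: shifts go in units of 50 mm and turns go in units of 0.1 rad. I convert before sending: 0.045 m is 0.9, 0.04 m is 0.8.

Call:
{"method": "pendant", "body": {
  "steps": [
    [[0,0,0.8,0,0.69],[0,0,1.6,0,0.69],[0,0,2.2,0,0.69],[0,0,2.4,0,0.69],[0,0,2.4,0,0.69],[0.4,0,2.4,0,0.69],[0.66,0,2.4,0,0.69],[0.9,0.02,2.4,0,0.69],[1.2,0.04,2.4,0,0.69],[1.5,0.06,2.4,0,0.69],[1.8,0.08,2.4,0,0.69],[2.1,0.08,2.4,0,0.69],[2.4,0.08,2.4,0,0.69],[2.64,0.08,2.4,0,0.69],[2.88,0.08,2.4,0,0.69],[3.12,0.08,2.4,0,0.69],[3.36,0.08,2.4,0,0.69],[3.6,0.08,2.4,0,0.69],[3.84,0.08,2.4,0,0.69],[4.08,0.08,2.4,0,0.69]]
  ]
}}

```text
time: 21.5
position: [0.4663, -0.0328, 0.03]
tool_rot: [2.257, 2.184, 0.001]
ft_force: [0.3, -2.0, 2.8]
grip_width: 0.692
grip_force: 1.7
```

Call:
{"method": "pendant", "body": {
  "steps": [
    [[0.24,0,0,0,0.69],[0.48,0,0,0,0.69],[0.72,0,0,0,0.69],[0.96,0,0,0,0.69],[1.2,0,0,0,0.69],[1.44,0,0,0,0.69],[1.68,0,0,0,0.69],[1.92,0,0,0,0.69],[2.16,0,0,0,0.69],[2.4,0,0,0,0.69],[2.64,0,0,0,0.69],[2.88,0,0,0,0.69],[3.12,0,0,0,0.69],[3.36,0,0,0,0.69],[3.6,0,0,0,0.69],[3.8,0,0,0,0.69],[4,0,0,0,0.69],[4.16,0,0,0,0.69],[4.3,0,0,0,0.69],[4.3,0,0,0,0.69]]
  ]
}}

```text
time: 23.5
position: [0.4731, 0.1826, 0.0296]
tool_rot: [-2.256, -2.186, -0.001]
ft_force: [-0.1, -0.3, -0.0]
grip_width: 0.691
grip_force: 0.0
```

Run:
```python
from cakes import *
for x in find(): print(*x)
```

```text
1692 [282.1 106.5] [ 0.8715 -0.0306]
577 [407.9 209.8] [ 0.5896 -0.3436]
540 [409.4 268.1] [ 0.4432 -0.3361]
```

View pics/p7.png

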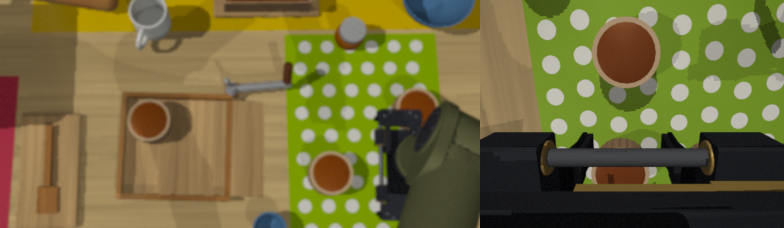

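Picture p7 shows cake 1 seated in the tray and the bar open. Next is the far-right cake, at (0.589,-0.342).

Call:
{"method": "pendant", "body": {
  "steps": [
    [[-0.4,0,0,0,0.69],[-0.8,0,0,0,0.69],[-0.8,0,-0.8,0,0.69],[-0.8,0,-1.8,0,0.69],[-0.8,0,-2.4,0,0.69],[-1.6,0.2,-2.4,0,0.69],[-2.4,0.4,-2.4,0,0.69],[-3.2,0.6,-2.4,0,0.69],[-4,0.8,-2.4,0,0.69],[-5,1,-2.4,0,0.69],[-6,1.2,-2.4,0,0.69],[-7,1.4,-2.4,0,0.69],[-8,1.7,-2.4,0,0.69],[-9,2,-2.4,0,0.69],[-10,2.3,-2.4,0,0.69],[-11,2.5,-2.4,0,0.69],[-11.88,2.68,-2.4,0,0.69],[-11.88,2.68,-2.4,0,0.69],[-11.88,2.68,-2.4,0,0.69],[-11.88,2.68,-2.4,0,0.69]]
  ]
}}

```text
time: 25.55
position: [0.5877, -0.4154, 0.1493]
tool_rot: [-2.256, -2.185, -0.002]
ft_force: [-0.3, 0.4, -0.4]
grip_width: 0.686
grip_force: 0.0
```

Run:
```python
from cakes import *
for x in find(): print(*x)
w=ctrl.get_image("wrist");save(w,"p8.png")
s=ctrl.get_state();print(s["position"],s["joint_positions"].round(2));print(R.from_rotvec(s["tool_rot"]).as_matrix().round(3))
```

```text
1672 [282.  106.6] [ 0.8712 -0.0301]
578 [407.8 209.9] [ 0.5894 -0.3435]
551 [184.  219.2] [0.5709 0.2231]
409 [185.5 256.1] [0.4784 0.2174]
[ 0.5884192  -0.41431135  0.14974449] [ 0.05  0.62  0.8   1.37 -0.44  1.34  0.83]
[[ 0.03   1.     0.001]
 [ 1.    -0.03   0.002]
 [ 0.002  0.001 -1.   ]]
```

View pics/p8.png

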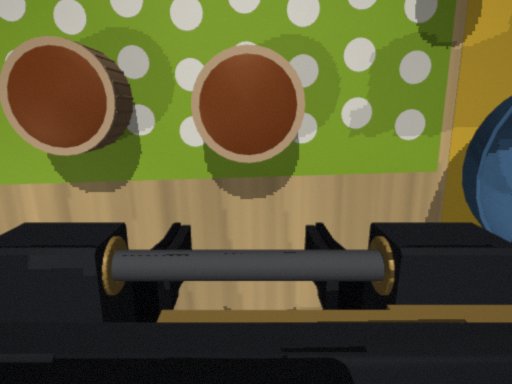

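In the tool's units: 0.22 m is 4.4, 0.12 m is 2.4.

Call:
{"method": "pendant", "body": {
  "steps": [
    [[0,0,0.8,0,0.69],[0,0,1.6,0,0.69],[0,0,2.2,0,0.69],[0,0,2.4,0,0.69],[0,0,2.4,0,0.69],[0.3,0,2.4,0,0.69],[0.5,0,2.4,0,0.69],[0.8,-0.02,2.4,0,0.69],[1.1,-0.08,2.4,0,0.69],[1.4,-0.14,2.4,0,0.69],[1.7,-0.2,2.4,0,0.69],[2,-0.28,2.4,0,0.69],[2.3,-0.36,2.4,0,0.69],[2.6,-0.44,2.4,0,0.69],[2.9,-0.52,2.4,0,0.69],[3.2,-0.6,2.4,0,0.69],[3.5,-0.66,2.4,0,0.69],[3.8,-0.72,2.4,0,0.69],[4.1,-0.76,2.4,0,0.69],[4.4,-0.76,2.4,0,0.69]]
  ]
}}

```text
time: 27.65
position: [0.5559, -0.1946, 0.0296]
tool_rot: [-2.258, -2.184, 0.0]
ft_force: [-0.3, -2.9, 0.4]
grip_width: 0.688
grip_force: 1.4
```

Run:
```python
from cakes import *
for x in find(): print(*x)
s=ctrl.get_state();print(s["position"],tool([.52+.048+.03*(-.048),.08,.03]).round(4))
```

```text
1681 [281.9 106.5] [ 0.8716 -0.0299]
495 [184.7 218.6] [0.5726 0.2215]
443 [330.7 222.7] [ 0.5584 -0.1462]
384 [185.6 256. ] [0.4785 0.2173]
616 [408.4 269.4] [ 0.4401 -0.3334]
[ 0.55653493 -0.19068692  0.02912288] [2.709e-01 1.900e-03 1.000e-04]
```

In the tool's units: 0.275 m is 5.5, 0.264 m is 5.28.

Call:
{"method": "pendant", "body": {
  "steps": [
    [[0.28,0,0,0,0.69],[0.56,0,0,0,0.69],[0.84,0,0,0,0.69],[1.12,0,0,0,0.69],[1.4,0,0,0,0.69],[1.68,0,0,0,0.69],[1.96,0,0,0,0.69],[2.24,0,0,0,0.69],[2.52,0,0,0,0.69],[2.8,0,0,0,0.69],[3.08,0,0,0,0.69],[3.36,0,0,0,0.69],[3.64,0,0,0,0.69],[3.92,0,0,0,0.69],[4.2,0,0,0,0.69],[4.48,0,0,0,0.69],[4.76,0,0,0,0.69],[5.04,0,0,0,0.69],[5.28,0,0,0,0.69],[5.5,0,0,0,0.69]]
  ]
}}

```text
time: 29.7
position: [0.5652, 0.0808, 0.0291]
tool_rot: [-2.256, -2.185, 0.001]
ft_force: [0.0, -0.9, -1.6]
grip_width: 0.688
grip_force: 0.7
```

Call:
{"method": "pendant", "body": {
  "steps": [
    [[0,0,0,0,0.69],[-0.4,0,0,0,0.69],[-1,0,-0.4,0,0.69],[-1.4,0,-1.2,0,0.69],[-1.6,0,-2.2,0,0.69],[-2.4,-0.2,-2.4,0,0.69],[-3.2,-0.4,-2.4,0,0.69],[-4,-0.6,-2.4,0,0.69],[-4.8,-1,-2.4,0,0.69],[-5.6,-1.4,-2.4,0,0.69],[-6.4,-1.8,-2.4,0,0.69],[-7.2,-2.2,-2.4,0,0.69],[-8,-2.5,-2.4,0,0.69],[-8.8,-2.8,-2.4,0,0.69],[-9.6,-2.8,-2.4,0,0.69],[-9.6,-2.8,-2.4,0,0.69],[-9.6,-2.8,-2.4,0,0.69]]
  ]
}}

```text
time: 31.4
position: [0.4087, -0.3973, 0.1493]
tool_rot: [-2.262, -2.18, 0.001]
ft_force: [-0.1, 0.5, 0.3]
grip_width: 0.687
grip_force: 0.0
```

Run:
```python
from cakes import *
for x in find(): print(*x)
s=ctrl.get_state();print(s["position"]);print(R.from_rotvec(s["tool_rot"]).as_matrix().round(3))
print(s["joint_positions"].round(2))
```

```text
1692 [281.8 106.5] [ 0.8716 -0.0298]
557 [184.  219.1] [0.5713 0.2232]
569 [222.7 220.3] [0.5673 0.1258]
416 [185.4 256.4] [0.4775 0.2177]
627 [408.3 269.3] [ 0.4403 -0.3331]
[ 0.40968928 -0.39578174  0.14929139]
[[ 0.034  0.999 -0.   ]
 [ 0.999 -0.034  0.001]
 [ 0.001 -0.    -1.   ]]
[-0.17  0.32  1.06  1.78 -0.3   1.22  0.94]
```

Call:
{"method": "pendant", "body": {
  "steps": [
    [[0,0.4,0,0,0.69],[0,0.62,0.4,0,0.69],[0,0.62,1.2,0,0.69],[0,0.62,2,0,0.69],[0,0.62,2.4,0,0.69],[0,0.62,2.4,0,0.69],[0.2,0.62,2.4,0,0.69],[0.4,0.62,2.4,0,0.69],[0.7,0.64,2.4,0,0.69],[1,0.68,2.4,0,0.69],[1.3,0.72,2.4,0,0.69],[1.6,0.76,2.4,0,0.69],[1.9,0.8,2.4,0,0.69],[2.2,0.84,2.4,0,0.69],[2.5,0.88,2.4,0,0.69],[2.8,0.92,2.4,0,0.69],[3.1,0.92,2.4,0,0.69],[3.4,0.92,2.4,0,0.69],[3.7,0.92,2.4,0,0.69],[4,0.92,2.4,0,0.69]]
  ]
}}

```text
time: 33.45
position: [0.4639, -0.1967, 0.0312]
tool_rot: [2.255, 2.184, 0.005]
ft_force: [-1.0, -0.7, 0.8]
grip_width: 0.693
grip_force: 0.8
```

Run:
```python
from cakes import *
for x in find(): print(*x)
s=ctrl.get_state();print(s["position"],tool([.52-.048+.03*(-.048),.083,.03]).round(4))
```

```text
1700 [282.2 106.5] [ 0.8715 -0.0309]
506 [184.5 218.5] [0.5727 0.2221]
582 [222.5 220.5] [0.5668 0.1262]
384 [185.3 255.8] [0.4791 0.218 ]
497 [333.7 259.7] [ 0.4656 -0.1496]
[ 0.46399118 -0.19347434  0.03071263] [ 0.2765 -0.0016  0.0016]
```

In the tool's units: 0.275 m is 5.5, 0.264 m is 5.28.

Call:
{"method": "pendant", "body": {
  "steps": [
    [[0.28,0,0,0,0.69],[0.56,0,0,0,0.69],[0.84,-0.02,0,0,0.69],[1.12,-0.04,0,0,0.69],[1.4,-0.04,0,0,0.69],[1.68,-0.04,0,0,0.69],[1.96,-0.04,0,0,0.69],[2.24,-0.04,0,0,0.69],[2.52,-0.04,0,0,0.69],[2.8,-0.04,0,0,0.69],[3.08,-0.04,0,0,0.69],[3.36,-0.04,0,0,0.69],[3.64,-0.04,0,0,0.69],[3.92,-0.04,0,0,0.69],[4.2,-0.04,0,0,0.69],[4.48,-0.04,0,0,0.69],[4.76,-0.04,0,0,0.69],[5.04,-0.04,0,0,0.69],[5.28,-0.04,0,0,0.69],[5.5,-0.04,0,0,0.69]]
  ]
}}

```text
time: 35.5
position: [0.4694, 0.0786, 0.0295]
tool_rot: [-2.257, -2.185, 0.0]
ft_force: [0.3, -1.2, -0.2]
grip_width: 0.69
grip_force: 0.8
```

Call:
{"method": "pendant", "body": {
  "steps": [
    [[0,0,0,0,0.69],[-0.4,0,0,0,0.69],[-1,0,-0.4,0,0.69],[-1.6,0,-1.2,0,0.69],[-2,0,-2.2,0,0.69],[-3,0,-2.6,0,0.4],[-4,0,-3,0,0],[-5,0.4,-3,0,0],[-5.6,0.8,-3,0,0],[-5.6,1.2,-3,0,0],[-5.6,1.2,-3,0,0]]
  ]
}}

```text
time: 36.6
position: [0.5217, -0.2069, 0.1788]
tool_rot: [2.259, 2.18, -0.007]
ft_force: [0.1, 0.7, 0.1]
grip_width: 0.228
grip_force: 0.0
```

Run:
```python
from cakes import *
t=ctrl.get_image("top");sc=ctrl.get_image("scene");w=ctrl.get_image("wrist")
for x in find(t): print(*x)
save(np.vstack([np.hstack([cv2.resize(t[130:300,160:360],(400,340)),cv2.resize(sc[90:260,160:360],(400,340))]),np.hstack([cv2.resize(w,(347,260)),np.zeros((260,453,3),np.uint8)])]),"p9.png")
s=ctrl.get_state();print(s["position"],s["joint_positions"].round(2));print(R.from_rotvec(s["tool_rot"]).as_matrix().round(3))
```

```text
1686 [281.9 106.5] [ 0.8715 -0.03  ]
522 [184.4 218.9] [0.5719 0.2222]
578 [222.6 220.4] [0.567  0.1261]
353 [185.9 255.2] [0.4804 0.2165]
601 [223.5 258.6] [0.4712 0.1233]
[ 0.51934986 -0.2047883   0.17921756] [-0.68  0.29  1.19  1.77 -0.28  1.27  0.55]
[[ 0.034  0.999 -0.001]
 [ 0.999 -0.034  0.   ]
 [ 0.    -0.001 -1.   ]]
```

View pics/p9.png

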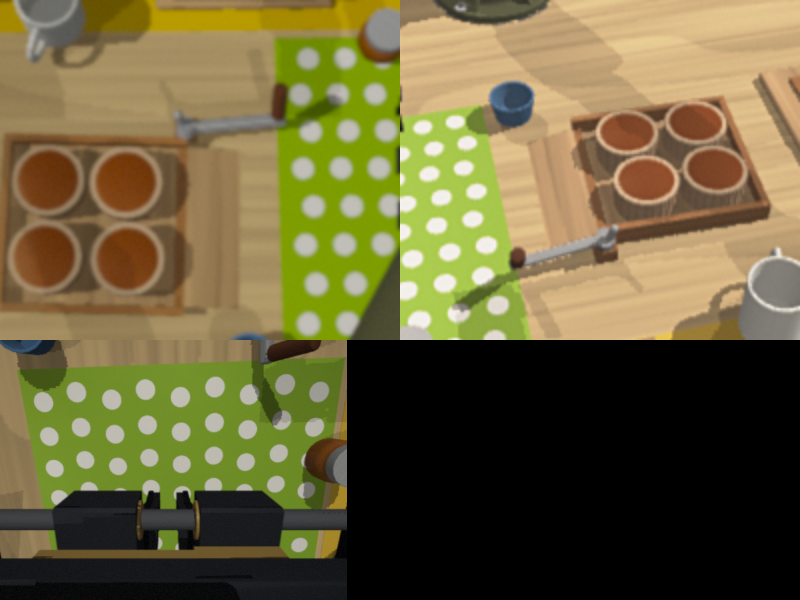

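All four cakes sit flat in the tray and the bar is fully open. To close it, I'll go to the outer (+x) side of the knob with the fingers shut.

In the tool's units: 0.19 m is 3.8, 0.15 m is 3, -1.57 rad is -15.7.

Call:
{"method": "pendant", "body": {
  "steps": [
    [[0.4,0.6,0,-1.5,0],[0.8,1.2,0,-3,0],[1.2,1.8,0,-4.5,0],[1.6,2.4,0,-6,0],[2,3,0,-7.5,0],[2.4,3.4,0,-9,0],[2.8,3.8,0,-10.5,0],[3,4,0,-12,0],[3,4,0,-13.5,0],[3,4,0,-15,0],[3,4,0,-15.7,0],[3,4,0,-15.7,0],[3,4,0,-15.7,0]]
  ]
}}

```text
time: 38.05
position: [0.7248, -0.0603, 0.1808]
tool_rot: [0.054, 3.14, 0.001]
ft_force: [0.0, -0.1, -0.0]
grip_width: 0.006
grip_force: 0.0
```

Run:
```python
from latch import *
t=ctrl.get_image("top")
s=ctrl.get_state();M=R.from_rotvec(s["tool_rot"]).as_matrix();print(s["position"],s["joint_positions"].round(2));print(M.round(3))
for th in [1.75,1.6,1.45,1.3,1.15,1.0,.9,.8,.7,.6,.5]:
    k=knob(th,.088);u=knob(th+.01)-k;u=knob(th+.005,.088)-knob(th-.005,.088);u[2]=0;u/=np.linalg.norm(u);C=k+.021*u;C[2]=.057
    print(th,k.round(3),"tool",(M.T@(C-s["position"])).round(3))
c=cam("wrist");w=ctrl.get_image("wrist");save(w,"p10.png",None,1.2);np.savez("w10.npz",K=c[0],r=c[1],t=c[2])
print("pred knob px",proj(c,[knob(1.75,.093),knob(1.75,.04)])*1.2)
```

```text
[ 0.72484473 -0.06051133  0.18048163] [-0.39  0.57  0.68  1.3  -0.35  1.38  1.8 ]
[[-0.999  0.035  0.001]
 [ 0.035  0.999  0.   ]
 [-0.001  0.    -1.   ]]
1.75 [ 0.679 -0.067  0.078] tool [ 0.026 -0.004  0.123]
1.6 [ 0.66  -0.07   0.083] tool [ 0.044 -0.01   0.123]
1.45 [ 0.641 -0.069  0.087] tool [ 0.063 -0.013  0.123]
1.3 [ 0.622 -0.066  0.091] tool [ 0.082 -0.013  0.123]
1.15 [ 0.604 -0.06   0.094] tool [ 0.101 -0.011  0.123]
1.0 [ 0.587 -0.051  0.096] tool [ 0.12  -0.005  0.123]
0.9 [ 0.576 -0.044  0.097] tool [ 0.132 -0.     0.123]
0.8 [ 0.566 -0.036  0.097] tool [0.144 0.006 0.123]
0.7 [ 0.557 -0.026  0.098] tool [0.155 0.013 0.123]
0.6 [ 0.548 -0.016  0.097] tool [0.165 0.022 0.123]
0.5 [ 0.541 -0.006  0.097] tool [0.174 0.031 0.123]
pred knob px [[284.5065959  169.72110988]
 [284.18955897 130.98439902]]
```

View pics/p10.png

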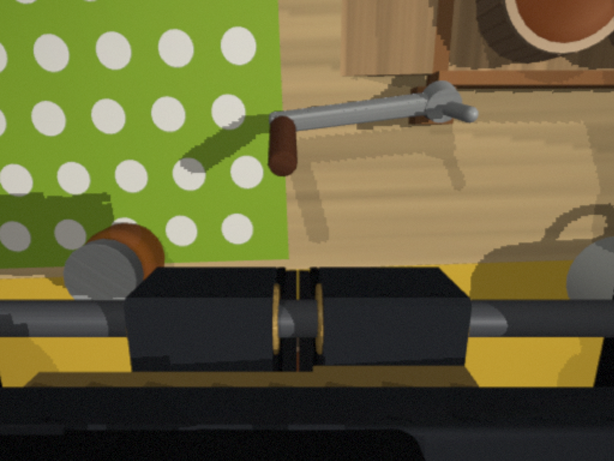

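Call:
{"method": "pendant", "body": {
  "steps": [
    [[0,-0.08,1,0,0],[0,-0.08,2,0,0],[0,-0.08,2.46,0,0],[0,-0.08,2.46,0,0],[0.3,-0.08,2.46,0,0],[0.52,-0.1,2.46,0,0],[0.7,-0.14,2.46,0,0],[0.88,-0.2,2.46,0,0],[1.08,-0.24,2.46,0.5,0],[1.26,-0.26,2.46,1.1,0],[1.44,-0.26,2.44,1.9,0],[1.64,-0.26,2.42,2.6,0],[1.84,-0.24,2.4,3.4,0],[2.02,-0.22,2.38,4.1,0],[2.2,-0.16,2.36,4.9,0],[2.4,-0.1,2.34,5.6,0],[2.64,0,2.34,6.6,0],[2.88,0.12,2.34,7.6,0],[3.1,0.26,2.34,8.6,0],[3.3,0.44,2.34,9.6,0]]
  ]
}}

```text
time: 40.15
position: [0.5604, -0.0342, 0.0633]
tool_rot: [1.505, 2.757, 0.001]
ft_force: [-0.7, -1.3, -0.5]
grip_width: 0.003
grip_force: 0.3
```

Call:
{"method": "pendant", "body": {
  "steps": [
    [[0,0,0,0,0],[0,0,0,0,0],[0,0,0,0,0],[0,0,0,0,0]]
  ]
}}

```text
time: 40.55
position: [0.5615, -0.0343, 0.0628]
tool_rot: [1.497, 2.761, 0.0]
ft_force: [-0.5, -0.1, -0.1]
grip_width: 0.002
grip_force: 0.0
```

Run:
```python
from h import *
t=ctrl.get_image("top");sc=ctrl.get_image("scene")
save(np.hstack([cv2.resize(t[130:300,160:360],(400,340)),cv2.resize(sc[90:260,160:360],(400,340))]),"p11.png")
```

```text
(no output)
```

View pics/p11.png

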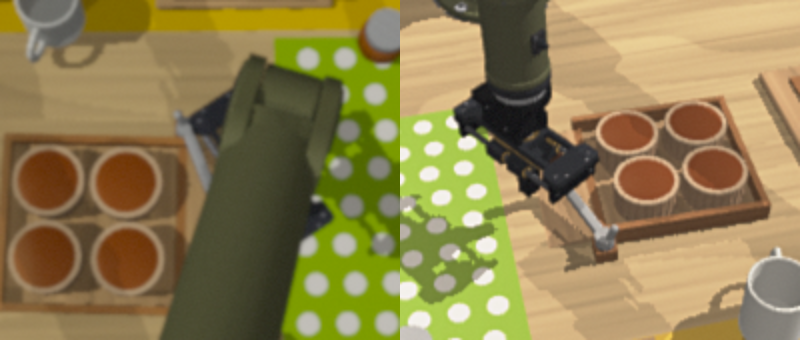

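The bar is past the crest at about 0.4 rad and swinging home. I'll back off and check.

Call:
{"method": "pendant", "body": {
  "steps": [
    [[-0.4,0,0,0,0],[-1,0,0,0,0],[-1.4,0,-0.8,0,0],[-1.8,0,-1.6,0,0],[-2.4,-0.6,-2.4,0,0],[-3,-1.4,-2.4,0,0],[-3.2,-2.2,-2.4,0,0],[-3.2,-3,-2.4,0,0],[-3.2,-3.2,-2.4,0,0],[-3.2,-3.2,-2.4,0,0],[-3.2,-3.2,-2.4,0,0]]
  ]
}}

```text
time: 41.75
position: [0.5155, -0.2537, 0.1826]
tool_rot: [1.495, 2.763, 0.002]
ft_force: [0.1, 0.2, 0.0]
grip_width: 0.007
grip_force: 0.0
```

Run:
```python
from cakes import *
t=ctrl.get_image("top");sc=ctrl.get_image("scene")
for x in find(t): print(*x)
save(np.hstack([cv2.resize(t[130:300,60:360],(450,255)),cv2.resize(sc[90:260,220:400],(350,330))[:255]]),"p12.png")
np.savez("im1.npz",t=t,s=sc)
from latch import knob
print(proj(cam("scene"),[knob(0,.093),knob(.3,.093)])-[220,90])
```

```text
1682 [281.7 106.5] [ 0.8715 -0.0295]
518 [184.7 218.7] [0.5721 0.2214]
585 [222.6 220.5] [0.5667 0.1262]
410 [185.4 256.2] [0.4781 0.2178]
583 [223.7 258.4] [0.4718 0.123 ]
[[33.28327543 71.07854786]
 [20.18985285 73.9873307 ]]
```

View pics/p12.png

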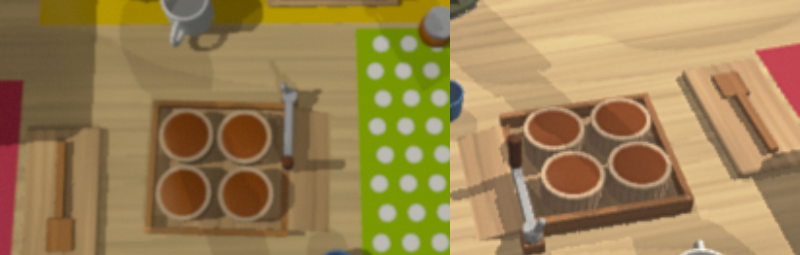

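The bar is home: the knob top is at (514,137), where the closed position predicts it. The cakes are flat in the tray, the spatula is on the board, and the robot is clear of everything.

Call:
{"method": "pendant", "body": {
  "steps": [
    [[0,0,0,0,0],[0,0,0,0,0],[0,0,0,0,0]]
  ]
}}

```text
time: 42.15
position: [0.5146, -0.2546, 0.1825]
tool_rot: [-1.496, -2.762, 0.001]
ft_force: [-0.2, -0.0, -0.2]
grip_width: 0.004
grip_force: 0.0
```

Run:
```python
from bench import ctrl
print(ctrl.close_job())
```

```text
the job is handed in; nothing more can be done
None
```

Job handed in at 42 s (hand-in returned no verdict): the last pictures show the spatula flat on the board, all four cakes flat in the tray, the latch bar home across the mouth, and the jar was never touched.

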